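# Lock the bayonet lid on the flushing pump's strainer

### The job

The loop is ready to be flushed, but the pump's strainer pot is still open. Set the lid on the pot with its two lugs down through the gaps, then turn it clockwise (seen from above) by its bar handle until it cams down tight on the seal and comes up against its stop, a quarter turn on. Leave the lid locked and let go, and do not shift the other things on the table.

Things in the scene. Friction and masses are not known exactly. Their poses are not given: they have to be found in the camera images.
- lid_grip (a point): Lid: clear disc 130 mm across, 8 mm thick, with a black bar handle across its top. Point on the lid's axis at half the bar's height. x along the bar, z up. Bar 176 mm long, 16 mm wide, 32 mm high: its top is 16 mm above this point, the disc's top 16 mm below. Starts on the table, right way up, any yaw; the same after a half turn. 0.2 to 0.34 kg.
- bar_end (a point): Middle of one overhanging end of the bar, 76 mm from the lid's axis along its x, 4 mm below lid_grip (the other end is alike). Each end stands 23 mm beyond the disc and is 40 mm high there: it reaches down to the level of the disc's underside.
- lid_foot (a point): Centre of the flat bottom of the lid's spigot, 44 mm below lid_grip, same axes. The spigot is a round plug 83 mm across, 20 mm deep below the disc. Two lugs, each 23.5 mm wide, 6 mm thick, stick out 7 mm from it, right under the two ends of the bar; their upper faces are 8.3 mm below the disc's underside.
- lid: The lid as a whole; its origin and axes are those of lid_foot.
- pump: Pump fixed to the table, origin on the table under the middle of its strainer pot (black, 138 mm across). x points from the pot to the motor, whose far end is 280 mm away; suction stub on -x, outlet on +y. Within 0.1 m of the pot's axis only the seal is higher than the rim; the motor's terminal box (150 to 210 mm along x) is 6 mm above it.
- mouth (a point): Centre of the pot's round mouth at the rim, 125 mm above the table, facing up; axes as the pump's. Bore 103 mm; two inward ledges (86 mm across inside) leave two gaps, 48 degrees wide, centred on +y and -y. The lid goes in with its bar along y (1.5 mm play, 9 degrees each way); stops end its turn with the bar along x, 90 degrees clockwise from above.
- gap (a point): The gap on the pump's +y side: mid-gap, 47 mm from the mouth's centre, at rim height. Standing loose in the gaps, lid_foot is about 16.5 mm below the rim; locked, about 19 mm. The lugs start to press after some 40 degrees of turn; the last part takes 4 to 8 N sideways at a bar end, and the lid stays where it is left.
- seal (a joint): How far (m) the black rubber ring round the mouth (110 to 124 mm across) is pressed down: 0 when free and 4 mm proud of the rim, about 0.0005 with the lid standing on it loosely, about 0.003 with the lid locked. Springy, 6 N per mm.
- fan: Bystander: black 120 mm square fan, 25 mm thick, lying on the table (origin under its centre). It may lie in either of the two places where the lid may be.
- driver: Bystander: screwdriver 170 mm long, lying (origin under its middle).
- bottle: Bystander: white bottle, 84 mm across, 210 mm tall (origin under its centre).
- funnel: Bystander: blue funnel standing mouth down, 120 mm across, 115 mm tall (origin under its centre).
- bowl: Bystander: pink bowl 190 mm across, 85 mm tall (origin under its centre).
- gpu: Bystander: graphics card with a water block, 268 by 118 mm, 56 mm high with its fittings (origin under its centre).
Things that resemble listed ones, but are neither listed nor needed, are in the scene too. What is shaped like the lid but blue is not meant.

How it is judged:
By the outcome, as a careful person would: the job done as asked, in the order asked, and still so for the second after the job is handed in, with the robot touching nothing.
It also fails if it takes over 64 s, if anything falls off the work surface, if the arm or the gripper's body presses on something with over 40 N, if the wrist force passes 120 N, or if a joint passes its speed limit or range.

### The arm

A 6-joint arm with a two-finger parallel gripper is mounted at the origin on the work surface. World frame = base frame: x ahead of the robot, y to its left, z up, the work surface at z = 0. Lengths are in mm, angles in rad, forces in N, time in s.
With the tool pointing down it reaches from about 350 to 875 mm from the base axis. Payload 4.2 kg.
Tool frame: the origin (TCP) lies at the very end of the fingers, on their centre line; the grasp point (between the pads) lies 19 mm behind it; z points along the fingers, y is the line along which they close (so a half turn about z gives the same grasp; the last joint's range is limited). The gripper opens to 85 mm and grips with 20 to 120 N. Pads are 22 mm wide; open, the fingers measure 114 mm over their backs; the gripper's body (76 mm by 85 mm) begins 54 mm behind the grasp point. The pads swing forward as they close: fully open they stand 13 mm farther back than shut.
Start: joints at [1.544, 0.385, 0.008, 0, -1.194, -0.259], TCP at [176.171, 599.636, 231.312] pointing down, gripper open.
Joint ranges: [-3.14, 3.14], [-1.21, 2.06], [-1.07, 1.41], [-3.16, 2.05], [-2.99, -0.16], [-3.1, 3.1]. Speed limits (rad/s): [2.79, 2.79, 3.14, 3.14, 3.14, 3.14].

### API

Orientations are given as a unit quaternion [x, y, z, w].
In Python, from bench import arm gives the robot as it stands.
- The arm moves only by the tool servo_tool, never from a script. Its argument "rows" is a list that holds one entry, the list of rows, each a list of 7 numbers: the finger opening in mm, from 0 to 85.4, then the shift along the tool's x, y, z in mm, then the turn, a rotation vector about the tool's x, y, z in rad. A call has 1 to 10 rows; each row is the pose to reach, as a shift and turn from the pose commanded when the call began, along the tool's axes at that moment; what a row does not reach only later rows make up. A row lasts 1/8 s, in which the tool goes at most 62.5 mm and 10.7 degrees, less where a joint would pass 70% of its speed; a pose out of reach is approached as far as the arm can. A call with a gripper value outside its range is refused whole. The fingers move at their own pace and stop on an object; the grip force is fixed at half the most. Time passes only in rows, so rows that repeat a pose let the fingers close. It gives the time, the measured TCP pose, the force, the opening and the grip force at its end, in the units of the state.
- arm.read_state(): the state, without advancing time (a new reading comes with each control period).
- arm.get_image(name): name is "side" or "top" or "wrist"; returns the picture (420x560x3 uint8, red, green, blue); there is no depth.
- arm.camera_params(name): a dict with "intrinsics" (3x3 intrinsics, pixels), "R" (3x3) and "t" (3): a world point X has camera coordinates R X + t. Camera axes: x right, y down, z forward; pixel columns grow to the right and rows downward; lengths in mm; the calibration is good to about 2 mm. A picture is of the moment at which its call begins: read the wrist's pose just before it. camera_params takes no time and is no camera call; for the wrist camera it gives the pose at the moment of the call.
- arm.job_done(): hands the job in; it is judged then, once.
The state is a dict: "clock": time; "joints": joint angles; "joint_vel": joint speeds; "joint_efforts": joint torques, N m; "position": TCP position; "ee_rot": TCP orientation; "contact_force": force on the tool from outside, world axes, zero at the start; "wrist_torque": the same for the moment, N m; "gripper_width": finger opening in mm; "grasp_force": force on a finger pad.
Only numpy, scipy, OpenCV 4.12 (cv2) and the standard library are available. Lean on these libraries where they do the work, as an engineer would, in place of code of your own. Each camera call takes 0.05 s, during which the arm holds its last target. There are 200 camera calls.

## Working session

There is one attempt and no reset: what is moved stays moved. The work goes in short steps, Python scripts to look and compute and a tool call to move; the robot and the scene stay as the last step left them, time stands still between calls to the robot, and variables do not carry over. Pictures are saved under pics/ and viewed, at most 10 in all, crops included, and the job is handed in when it is done.

Besides the shell and the picture viewer there is one more tool, called after "Request:" as name(argument=value, ...) on one line, values as JSON. servo_tool: Moves the arm, as the interface text tells. Its arguments: {"type":"object","properties":{"rows":{"type":"array"}},"required":["rows"]}

```bash
mkdir -p pics
python3 - <<'E'
from bench import arm
import cv2
for n in("top","side"):
    im=arm.get_image(n); cv2.imwrite(f"pics/{n}0.png",im[:,:,::-1])
    p=arm.camera_params(n); print(n,p["intrinsics"],p["R"],p["t"])
print(arm.read_state())
E
```

```text
top [[491.70395665   0.         279.94146469]
 [  0.         491.70395665 207.61109483]
 [  0.           0.           1.        ]] [[-0.02532592 -0.99956514  0.01510382]
 [-0.99314702  0.02343319 -0.11449837]
 [ 0.11409465 -0.01790009 -0.99330861]] [ -44.52176334  539.2130946  1552.0794245 ]
side [[434.51334924   0.         275.91939327]
 [  0.         434.51334924 209.93389569]
 [  0.           0.           1.        ]] [[ 0.9714608  -0.23670875 -0.01526026]
 [-0.14077255 -0.52356399 -0.84027605]
 [ 0.19091097  0.81844347 -0.54194398]] [-533.79034538  147.96053089 1684.2036936 ]
{'clock': 0.1, 'joints': array([ 1.54360983e+00,  3.85475571e-01,  6.74510128e-03, -4.26798280e-04,
       -1.19402014e+00, -2.58625002e-01]), 'joint_vel': array([-0.00161099, -0.00073597,  0.00364737,  0.00151923,  0.0003649 ,
        0.00105715]), 'joint_efforts': array([-6.59785437e-04, -3.93316877e+01,  1.88930333e+01,  4.19796735e+00,
       -2.57431275e-03,  1.15846564e-06]), 'position': array([176.03341694, 599.14062853, 230.32786465]), 'ee_rot': array([ 9.89794634e-01, -1.42497675e-01, -8.42050924e-05,  9.93508438e-04]), 'contact_force': array([ 0.01663999, -0.21468274, -0.81202298]), 'wrist_torque': array([ 0.00959137, -0.00335689, -0.00757572]), 'grasp_force': 0.0, 'gripper_width': 85.40646963568165}
```

View pics/top0.png

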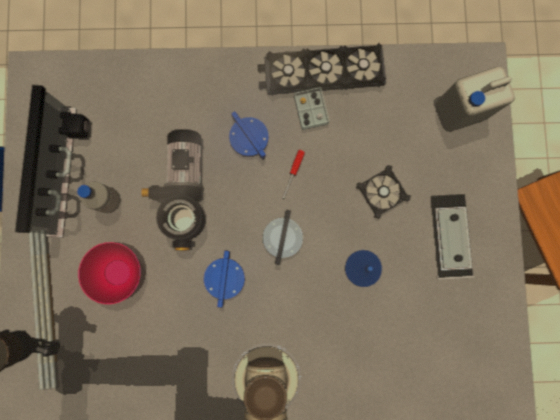

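View pics/side0.png

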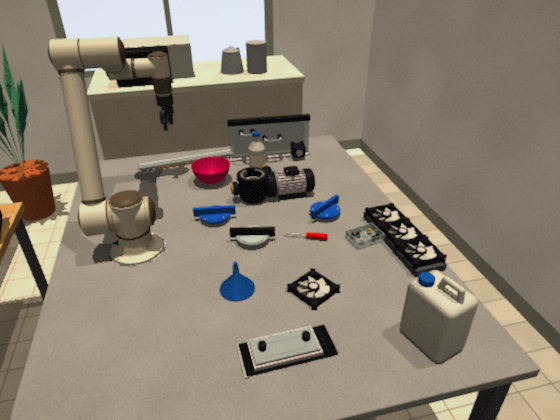

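The top view shows the clear lid at about px (283,238), its black bar running from (288,212) to (280,262). The pot is at about (181,219), with the motor up-image at (183,150) and the outlet stub at (146,191). In the side view the lid is at (252,236) and the pot at (253,184).

```bash
cat > h.py <<'E'
import numpy as np, cv2
from scipy.spatial.transform import Rotation as Ro
from bench import arm
def ray(p,uv,z):
    K,R,t=(np.array(p[k]) for k in("intrinsics","R","t"))
    d=R.T@np.linalg.solve(K,[uv[0],uv[1],1]); c=-R.T@t
    return c+d*(z-c[2])/d[2]
def proj(p,X):
    v=p["R"]@np.array(X,float)+p["t"]; v=p["intrinsics"]@v; return v[:2]/v[2]
def tool(target,yaw=None):
    """shift along tool axes from measured pose to target; yaw = wanted world direction of tool y (deg, mod 180)"""
    s=arm.read_state(); T=Ro.from_quat(s["ee_rot"])
    y=T.apply([0,1,0]); a=np.degrees(np.arctan2(y[1],y[0]))
    print("clock",s["clock"],"tcp",s["position"].round(1),"tool y deg",a.round(2),"shift",T.inv().apply(np.array(target)-s["position"]).round(1),"q6",s["joints"][5])
    if yaw is not None:
        d=(yaw-a+90)%180-90; print("world turn deg",d,"=> tool z rad",-np.radians(d))
E
python3 - <<'E'
from h import *
p=arm.camera_params("top"); im=cv2.imread("pics/top0.png")
g=cv2.cvtColor(im,cv2.COLOR_BGR2GRAY)
# bar: dark mask in the lid window
x0,y0=262,204; w=g[y0:270,x0:306]; m=(w<60).astype(np.uint8)
n,l,s,c=cv2.connectedComponentsWithStats(m); k=1+np.argmax(s[1:,4]); print(s[k])
r=cv2.minAreaRect(np.argwhere(l==k)[:,::-1].astype(np.float32)); b=cv2.boxPoints(r)+[x0,y0]; print(r)
c=np.add(r[0],[x0,y0]); 
e=sorted([(np.linalg.norm(b[i]-b[(i+1)%4]),i) for i in range(4)])
m1,m2=[(b[i]+b[(i+1)%4])/2 for _,i in e[:2]]
A,B=ray(p,m1,60),ray(p,m2,60); print("ends",A,B,"mid",(A+B)/2,"len",np.linalg.norm(A-B),"yaw",np.degrees(np.arctan2(*(A-B)[1::-1])))
print("pot guess",ray(p,(181,219),125),"motor",ray(p,(184,132),80), "stub",ray(p,(183,244),60))
big=cv2.resize(im[120:280,130:310],None,fx=4,fy=3.75*4/3.75,interpolation=cv2.INTER_CUBIC)[:, :]
cv2.imwrite("pics/topc.png",cv2.resize(im[130:280,130:310],(720,600),interpolation=cv2.INTER_CUBIC))
tool((A+B)/2+[0,0,250])
E
```

```text
[14 53  4  7  9]
((15.250001907348633, 55.75), (1.5811388492584229, 6.324554920196533), 18.434947967529297)
ends [380.25069574 -47.98026221  60.        ] [361.77918728 -41.27565379  60.        ] mid [371.01494151 -44.627958    60.        ] len 19.65065898972236 yaw -19.94939213085834
pot guess [499.72007318 242.74183588 125.        ] motor [780.52748546 240.89575531  80.        ] stub [427.3674069  248.65367675  60.        ]
clock 0.1 tcp [176.  599.1 230.3] tool y deg -106.38 shift [368.7 562.8 -78.5] q6 -0.2586250016219862
```

View pics/topc.png

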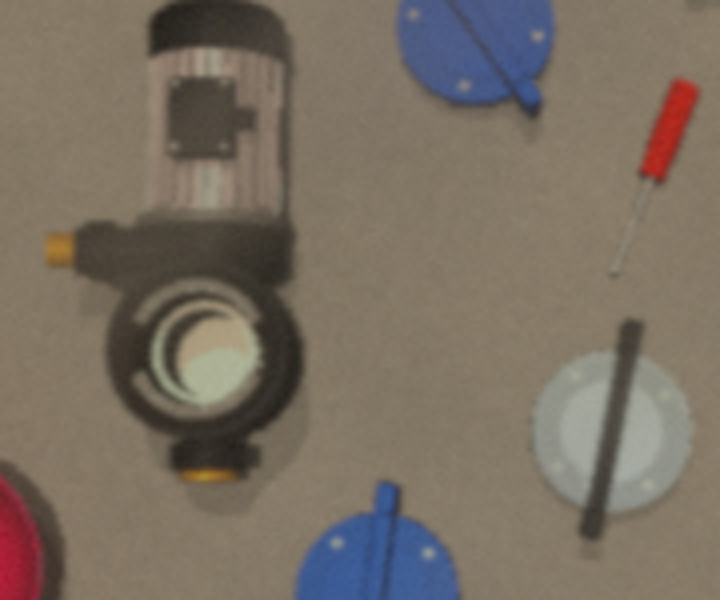

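Run:
```python
from h import *
p=arm.camera_params("top"); 
A,B=ray(p,(288,210.5),60),ray(p,(277.75,264.25),60)
print("lid",(A+B)/2,np.linalg.norm(A-B),"yaw",np.degrees(np.arctan2(*(A-B)[1::-1])))
# pot outer circle at rim
for uv in((181.2,218),(157,218),(205.5,218)): print(ray(p,uv,125).round(1))
print("motor far",ray(p,(184,131),80).round(1),"stub",ray(p,(182,249),62).round(1))
s=arm.read_state(); T=Ro.from_quat(s["ee_rot"]); w=arm.camera_params("wrist")
print("cam in tool",T.inv().apply(-w["R"].T@w["t"]-s["position"]).round(1),"optical",T.inv().apply(w["R"][2]).round(3),"camx",T.inv().apply(w["R"][0]).round(3),w["intrinsics"][0])
tool([500,243,300])
```

```text
lid [440.94570328 -64.12522982  60.        ] 171.80538314428807 yaw -12.289920918788772
[502.7 242.1 125. ]
[504.5 314.7 125. ]
[501.  169.1 125. ]
motor far [783.8 240.9  80. ] stub [411.8 251.4  62. ]
cam in tool [  67.8   -0.3 -142.2] optical [-0.271 -0.001  0.963] camx [-0.  1.  0.] [348.53195054   0.         283.14785995]
clock 0.1 tcp [176.  599.1 230.3] tool y deg -106.38 shift [411.3 250.4 -69.1] q6 -0.2586250016219862
```

Request:
servo_tool(rows=[[[85,411,250,-69,0,0,0],[85,411,250,-69,0,0,0],[85,411,250,-69,0,0,0],[85,411,250,-69,0,0,0],[85,411,250,-69,0,0,0],[85,411,250,-69,0,0,0],[85,411,250,-69,0,0,0],[85,411,250,-69,0,0,0],[85,411,250,-69,0,0,0],[85,411,250,-69,0,0,0]]])

```text
clock: 1.35
position: [499.7, 243.8, 299.7]
ee_rot: [0.99, -0.143, -0.001, 0.0]
contact_force: [-0.5, -0.7, 0.1]
gripper_width: 85.3
grasp_force: 0.0
```

Run:
```python
from h import *
import pickle
p=arm.camera_params("wrist"); im=arm.get_image("wrist")[:,:,::-1].copy(); cv2.imwrite("pics/wpot.png",im); pickle.dump(p,open("wpot.pkl","wb"))
print(proj(p,(503,242,125)))
tool([441,-64,230],-12.3+90)
```

```text
[284.31588523 184.38591618]
clock 1.4 tcp [499.4 244.2 299.8] tool y deg -106.34 shift [ 30.8 312.2  70. ] q6 0.5395206516490633
world turn deg 4.039749587694757 => tool z rad -0.07050693126135692
```

View pics/wpot.png

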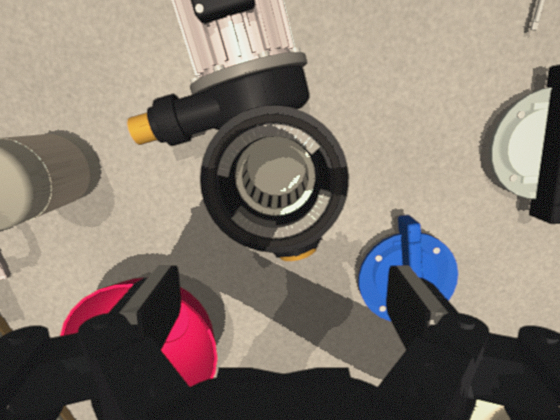

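The wrist view shows the pot rim as a dark ring centred near (275,180), about 148 px across. The motor is up-image, the outlet is at (143,128), and the lid is partly in view at the right edge (530,145).

```bash
cat >> h.py <<'E'
def circ(im,p,c,z,r0,r1,sgn,thr=25):
    """robust circle at plane z: strongest radial grey step of given sign (+ = brighter outward) between radii r0..r1"""
    g=cv2.GaussianBlur(cv2.cvtColor(im,cv2.COLOR_BGR2GRAY),(3,3),0).astype(np.float32); P=[]
    for a in np.radians(np.arange(0,360,2)):
        r=np.arange(r0,r1,.5); q=np.array([proj(p,[c[0]+k*np.cos(a),c[1]+k*np.sin(a),z]) for k in r],np.float32)
        v=cv2.remap(g,q[:,0].copy(),q[:,1].copy(),cv2.INTER_LINEAR).ravel(); d=sgn*(v[4:]-v[:-4]); k=d.argmax()
        if d[k]>thr: P.append([c[0]+r[k+2]*np.cos(a),c[1]+r[k+2]*np.sin(a)])
    P=np.array(P)
    from scipy.optimize import least_squares
    f=least_squares(lambda x:np.hypot(P[:,0]-x[0],P[:,1]-x[1])-x[2],[c[0],c[1],(r0+r1)/2],loss="cauchy",f_scale=1)
    res=abs(f.fun); return f.x.round(2),len(P),int((res<1.5).sum())
E
python3 - <<'E'
from h import *
import pickle
p=pickle.load(open("wpot.pkl","rb")); im=cv2.imread("pics/wpot.png")
c=ray(p,(275,180),125); print(c)
print("outer rim",circ(im,p,c,125,60,80,1)); print("bore",circ(im,p,c,125,42,60,-1))
t=arm.camera_params("top"); ti=cv2.imread("pics/top0.png"); print("top outer",circ(ti,t,(502,242),125,60,85,1,12))
# wrist motor flange: ends of motor sides
for uv in((190,80),(303,55),(173,0),(288,0),(143,128)): print(uv,ray(p,uv,70).round(1))
E
```

```text
[509.37536533 249.07521668 125.        ]
outer rim (array([506.85, 250.77,  68.56]), 147, 127)
bore (array([506.83, 250.66,  53.39]), 132, 132)
top outer (array([506.19, 242.44,  74.21]), 82, 56)
(190, 80) [621.1 305.6  70. ]
(303, 55) [611.4 190.8  70. ]
(173, 0) [692.5 296.   70. ]
(288, 0) [661.7 191.5  70. ]
(143, 128) [591. 369.  70.]
```

Request:
servo_tool(rows=[[[85,31,312,0,0,0,-0.07],[85,31,312,20,0,0,-0.07],[85,31,312,60,0,0,-0.07],[85,31,312,70,0,0,-0.07],[85,31,312,70,0,0,-0.07],[85,31,312,70,0,0,-0.07],[85,31,312,70,0,0,-0.07],[85,31,312,70,0,0,-0.07]]])

```text
clock: 2.4
position: [442.7, -62.8, 231.0]
ee_rot: [0.994, -0.107, 0.001, -0.0]
contact_force: [1.0, 0.3, 0.1]
gripper_width: 85.4
grasp_force: 0.0
```

Run:
```python
from h import *
import pickle
p=pickle.load(open("wpot.pkl","rb")); im=cv2.imread("pics/wpot.png")
g=cv2.cvtColor(im,cv2.COLOR_BGR2GRAY)
for z in(119,):
  for r in(46,48):
    v=[]
    for a in range(0,360,6):
        u=proj(p,(506.8+r*np.cos(np.radians(a)),250.7+r*np.sin(np.radians(a)),z)); v.append(int(g[int(round(u[1])),int(round(u[0]))]))
    print(z,r,v)
w=arm.camera_params("wrist"); im=arm.get_image("wrist")[:,:,::-1].copy(); cv2.imwrite("pics/wlid.png",im); pickle.dump(w,open("wlid.pkl","wb"))
print(proj(w,(441,-64,60)))
out=np.zeros((420,800,3),np.uint8); out[:,:420]=im[:,70:490]; out[20:400,420:800]=cv2.resize(cv2.imread("pics/wpot.png")[90:260,190:360],(380,380),interpolation=cv2.INTER_CUBIC)
cv2.imwrite("pics/wlid2.png",out)
```

```text
119 46 [92, 93, 97, 96, 91, 89, 85, 89, 85, 86, 92, 72, 16, 22, 16, 13, 19, 26, 17, 76, 84, 91, 85, 83, 91, 80, 85, 81, 148, 167, 158, 167, 177, 162, 169, 217, 197, 188, 189, 172, 81, 17, 21, 25, 17, 10, 24, 24, 23, 181, 189, 225, 200, 200, 89, 83, 86, 88, 91, 87]
119 48 [86, 99, 96, 87, 84, 88, 88, 85, 86, 90, 86, 78, 29, 12, 29, 15, 15, 14, 12, 82, 87, 89, 88, 87, 84, 83, 87, 80, 168, 165, 165, 174, 166, 176, 170, 214, 180, 176, 186, 184, 93, 17, 20, 17, 22, 24, 17, 23, 26, 184, 191, 216, 181, 188, 172, 120, 82, 87, 88, 90]
[285.46611408 191.17725945]
```

View pics/wlid2.png

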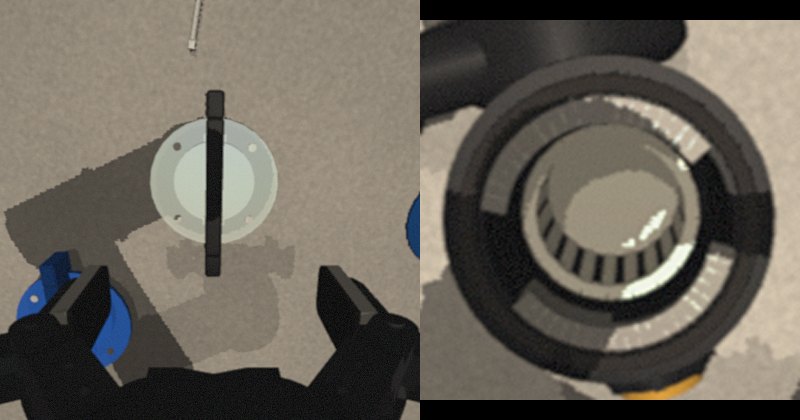

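The left panel shows the lid with its bar from full-frame (285,91) to (283,276) and the disc centred near (284,181). The right panel shows the pot with its dark gaps to the left and right, matching a pump yaw of about -1.7°.

```bash
cat >> h.py <<'E'
def bar(im,p,box,z=60,thr=60):
    x0,y0,x1,y1=box; g=cv2.cvtColor(im,cv2.COLOR_BGR2GRAY)[y0:y1,x0:x1]; m=(g<thr).astype(np.uint8)
    m=cv2.morphologyEx(m,cv2.MORPH_OPEN,np.ones((5,5),np.uint8))
    n,l,s,c=cv2.connectedComponentsWithStats(m); k=1+np.argmax(s[1:,4])
    r=cv2.minAreaRect(np.argwhere(l==k)[:,::-1].astype(np.float32)); b=cv2.boxPoints(r)+[x0,y0]
    e=sorted([(np.linalg.norm(b[i]-b[(i+1)%4]),i) for i in range(4)])
    A,B=[ray(p,(b[i]+b[(i+1)%4])/2,z) for _,i in e[:2]]
    d=A-B; print("bar rect",r[1],"mid",((A+B)/2).round(1),"len",np.linalg.norm(d).round(1),"yaw",(np.degrees(np.arctan2(d[1],d[0]))%180).round(2))
    return (A+B)/2
E
python3 - <<'E'
from h import *
import pickle
p=pickle.load(open("wlid.pkl","rb")); im=cv2.imread("pics/wlid.png")
m=bar(im,p,(255,80,315,290))
print("disc",circ(im,p,m,28,58,72,-1,8))
tool([m[0],m[1],32]); s=arm.read_state(); print("yaw tool y",)
E
```

```text
bar rect (17.03683853149414, 184.11427307128906) mid [442.7 -62.9  60. ] len 171.7 yaw 167.36
disc (array([441.99, -62.34,  64.11]), 173, 168)
clock 2.45 tcp [442.7 -62.8 230.9] tool y deg -102.22 shift [ -0.2   0.3 198.9] q6 1.1327143201612522
yaw tool y
```

Request:
servo_tool(rows=[[[50,0,0,60,0,0,0.007],[50,0,0,120,0,0,0.007],[50,0,0,165,0,0,0.007],[50,0,0,185,0,0,0.007],[50,0,0,197,0,0,0.007],[50,0,0,198,0,0,0.007],[10,0,0,198,0,0,0.007],[10,0,0,198,0,0,0.007],[10,0,0,198,0,0,0.007],[10,0,0,198,0,0,0.007]]])

```text
clock: 3.7
position: [442.7, -63.9, 33.4]
ee_rot: [0.994, -0.111, 0.001, -0.0]
contact_force: [-1.0, 1.4, 6.9]
gripper_width: 15.0
grasp_force: 59.8
```

Request:
servo_tool(rows=[[[10,0,0,0,0,0,0],[10,0,0,0,0,0,0],[10,0,0,-5,0,0,0],[10,0,0,-15,0,0,0]]])

```text
clock: 4.2
position: [441.0, -64.4, 47.3]
ee_rot: [0.994, -0.111, -0.001, 0.0]
contact_force: [-0.1, 0.8, -0.7]
gripper_width: 15.1
grasp_force: 58.6
```

```bash
python3 -c "
from h import *
tool([507,105,280])
print(arm.read_state()['contact_force'])"
```

```text
clock 4.2 tcp [441.  -64.4  47.3] tool y deg -102.79 shift [  26.5 -179.7 -232.9] q6 1.1262018802703846
[-0.1267705   0.76313606 -0.70643605]
```

Request:
servo_tool(rows=[[[10,0,0,-60,0,0,0],[10,0,0,-120,0,0,0],[10,0,0,-180,0,0,0],[10,10,-50,-215,0,0,0],[10,20,-100,-233,0,0,0],[10,26,-150,-233,0,0,0],[10,26,-180,-233,0,0,0],[10,26,-180,-233,0,0,0],[10,26,-180,-233,0,0,0]]])

```text
clock: 5.32
position: [506.3, 105.1, 280.2]
ee_rot: [0.994, -0.111, -0.001, 0.0]
contact_force: [0.4, -0.2, -3.0]
gripper_width: 14.8
grasp_force: 59.3
```

Request:
servo_tool(rows=[[[10,0,0,0,0,0,-0.18],[10,0,0,0,0,0,-0.36],[10,0,0,0,0,0,-0.54],[10,0,0,0,0,0,-0.72],[10,0,0,0,0,0,-0.9],[10,0,0,0,0,0,-1.08],[10,0,0,0,0,0,-1.26],[10,0,0,0,0,0,-1.44],[10,0,0,0,0,0,-1.62],[10,0,0,0,0,0,-1.764]]])

```text
clock: 6.58
position: [506.4, 104.2, 280.5]
ee_rot: [0.716, 0.698, -0.0, -0.0]
contact_force: [-0.2, -0.0, -2.4]
gripper_width: 14.5
grasp_force: 59.4
```

Request:
servo_tool(rows=[[[10,0,0,0,0,0,0],[10,0,0,0,0,0,0],[10,0,0,0,0,0,0],[10,0,0,0,0,0,0]]])

```text
clock: 7.08
position: [506.9, 105.5, 280.3]
ee_rot: [0.718, 0.696, -0.0, -0.0]
contact_force: [0.4, 0.7, -1.9]
gripper_width: 14.9
grasp_force: 59.4
```

Run:
```python
from h import *
import pickle
p=arm.camera_params("wrist"); im=arm.get_image("wrist")[:,:,::-1].copy(); cv2.imwrite("pics/wboth.png",im)
s=arm.read_state(); pickle.dump((p,s),open("wboth.pkl","wb"))
tool([506.8,250.7,200],-1.7); print(s["contact_force"],s["gripper_width"],proj(p,(506.8,250.7,125)))
```

```text
clock 7.125 tcp [506.9 105.6 280.3] tool y deg -1.72 shift [145.   -4.5  80.3] q6 2.5924315422237614
world turn deg 0.01982707927894012 => tool z rad -0.0003460478144714483
[-0.12237438  0.02446296 -1.46174852] 15.22273205356104 [278.21395034   9.45221289]
```

View pics/wboth.png

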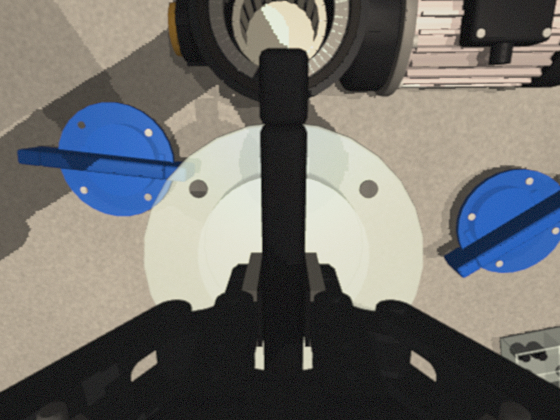

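The wrist view shows the held lid with its disc centred near (284,263) and the bar vertical in the image. The pot is cut off at the top (280,30), so I will back off to see both.

Request:
servo_tool(rows=[[[10,-40,0,-30,0,0,0],[10,-70,0,-60,0,0,0],[10,-70,0,-60,0,0,0],[10,-70,0,-60,0,0,0],[10,-70,0,-60,0,0,0],[10,-70,0,-60,0,0,0]]])

```text
clock: 7.88
position: [504.7, 36.2, 339.4]
ee_rot: [0.717, 0.697, -0.001, -0.0]
contact_force: [0.0, -0.2, -2.3]
gripper_width: 14.9
grasp_force: 59.5
```

Run:
```python
from h import *
import pickle
p=arm.camera_params("wrist"); im=arm.get_image("wrist")[:,:,::-1].copy(); cv2.imwrite("pics/wboth2.png",im)
s=arm.read_state(); P=s["position"]; print(P)
c=(506.8,250.7); print("pot px",proj(p,(*c,125)))
print("rim",circ(im,p,c,125,60,80,1),"bore",circ(im,p,c,125,42,60,-1))
print("disc",circ(im,p,P,P[2]-5.4,58,72,-1,15))
tool([506.8,250.7,200],-1.7)
```

```text
[504.71548586  36.12313706 339.57985018]
pot px [279.87467451 -60.20674522]
rim (array([506.43, 223.14,  53.02]), 35, 25) bore (array([512.88, 519.99, 318.4 ]), 25, 21)
disc (array([504.01,  37.02,  63.75]), 101, 99)
clock 7.925 tcp [504.7  36.1 339.6] tool y deg -1.65 shift [214.6  -3.9 139.5] q6 2.720126889745846
world turn deg -0.05107727038004839 => tool z rad 0.0008914665410632198
```

View pics/wboth2.png

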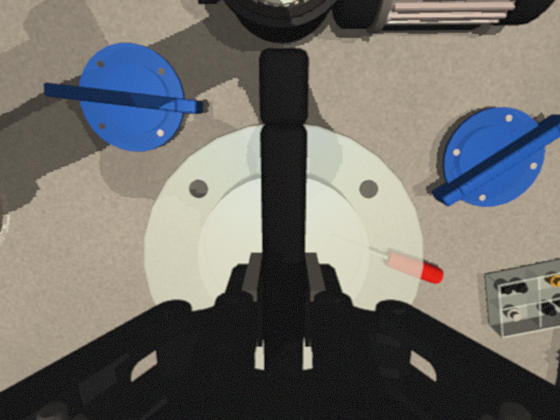

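The view shows the pot nearly out of frame at the top (285,10), so the move went the wrong way. The lid's disc fit puts it at (504.0, 37.0), against the TCP at (504.7, 36.1).

Request:
servo_tool(rows=[[[10,50,0,0,0,0,0],[10,100,0,0,0,0,0],[10,100,0,0,0,0,0],[10,100,0,0,0,0,0],[10,100,0,0,0,0,0],[10,100,0,0,0,0,0]]])

```text
clock: 8.68
position: [507.8, 134.8, 340.5]
ee_rot: [0.718, 0.696, 0.0, 0.0]
contact_force: [0.9, 0.7, -1.5]
gripper_width: 14.9
grasp_force: 59.3
```

Run:
```python
from h import *
p=arm.camera_params("wrist"); im=arm.get_image("wrist")[:,:,::-1].copy(); cv2.imwrite("pics/wboth3.png",im)
s=arm.read_state(); P=s["position"]; print(P)
c=(506.8,250.7); print("pot px",proj(p,(*c,125)))
print("rim",circ(im,p,c,125,60,80,1),"bore",circ(im,p,c,125,42,60,-1))
print("disc",circ(im,p,P,P[2]-5.4,58,72,-1,15))
tool([506.8,250.7,200],-1.7)
```

```text
[507.82628839 134.86073898 340.49269954]
pot px [279.12243039  62.00602853]
rim (array([506.9 , 250.86,  68.62]), 59, 41) bore (array([506.87, 251.  ,  53.38]), 152, 147)
disc (array([507.26, 135.62,  63.94]), 100, 85)
clock 8.725 tcp [507.8 134.9 340.5] tool y deg -1.77 shift [115.7  -4.6 140.5] q6 2.5421699440086623
world turn deg 0.06520860927696503 => tool z rad -0.0011381049325295588
```

View pics/wboth3.png

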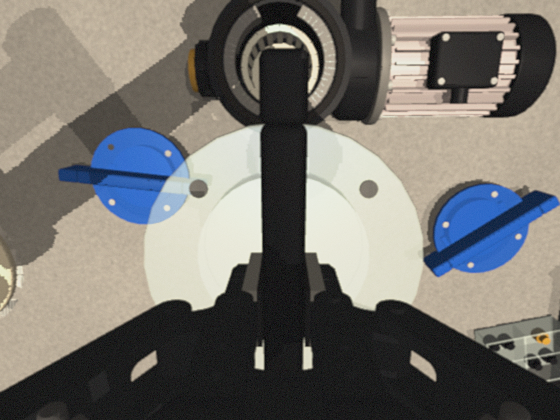

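The pot measures (506.9, 251.0), the same from both tool orientations. The held disc sits about (-0.6, +0.8) mm from the TCP, so I will move in above the mouth.

Request:
servo_tool(rows=[[[10,50,-2,20,0,0,0],[10,90,-3,60,0,0,0],[10,115,-4,110,0,0,0],[10,115,-4,150,0,0,0],[10,115,-4,165,0,0,0],[10,115,-4,165,0,0,0],[10,115,-4,165,0,0,0],[10,115,-4,165,0,0,0]]])

```text
clock: 9.72
position: [508.1, 251.0, 177.2]
ee_rot: [0.718, 0.696, 0.002, 0.0]
contact_force: [0.3, -0.1, -1.8]
gripper_width: 15.2
grasp_force: 59.2
```

Run:
```python
from h import *
tool([507.2,250.2,142],-1.7); print(arm.read_state()["contact_force"])
```

```text
clock 9.725 tcp [508.1 251.  177.2] tool y deg -1.71 shift [-0.9 -1.  35.2] q6 2.366659155763407
world turn deg 0.012456866427697832 => tool z rad -0.00021741333364447133
[ 0.28046381 -0.11571365 -1.80599838]
```

Request:
servo_tool(rows=[[[10,-0.8,-0.8,8,0,0,0],[10,-0.8,-0.8,12,0,0,0],[10,-0.8,-0.8,12,0,0,0],[10,-0.8,-0.8,12,0,0,0]]])

```text
clock: 10.22
position: [506.5, 250.0, 163.3]
ee_rot: [0.717, 0.697, 0.0, 0.0]
contact_force: [0.3, -0.5, -1.6]
gripper_width: 15.2
grasp_force: 59.3
```

Request:
servo_tool(rows=[[[10,0,0,0,0,0,0],[10,0,0,0,0,0,0]]])

```text
clock: 10.48
position: [506.5, 250.0, 163.4]
ee_rot: [0.717, 0.697, 0.0, 0.0]
contact_force: [0.1, -0.2, -1.9]
gripper_width: 14.8
grasp_force: 59.3
```

Run:
```python
from h import *
tool([507.2,250.2,142],-1.7); print(arm.read_state()["contact_force"])
```

```text
clock 10.475 tcp [506.5 250.  163.4] tool y deg -1.69 shift [ 0.2  0.7 21.4] q6 2.3666840729467813
world turn deg -0.00655525615293584 => tool z rad 0.00011441080318034736
[ 0.12172724 -0.16165049 -1.94716504]
```

Descending slowly, checking the force.

Request:
servo_tool(rows=[[[10,0.2,0.6,3,0,0,0],[10,0.2,0.6,6,0,0,0],[10,0.2,0.6,9,0,0,0],[10,0.2,0.6,11,0,0,0]]])

```text
clock: 10.98
position: [506.9, 250.0, 152.0]
ee_rot: [0.717, 0.697, -0.0, -0.0]
contact_force: [-0.5, 0.4, -2.8]
gripper_width: 14.8
grasp_force: 59.3
```

Request:
servo_tool(rows=[[[10,0,0,3,0,0,0],[10,0,0,6,0,0,0],[10,0,0,8,0,0,0],[10,0,0,9.5,0,0,0],[10,0,0,9.5,0,0,0]]])

```text
clock: 11.6
position: [507.0, 250.1, 142.7]
ee_rot: [0.717, 0.697, -0.0, -0.0]
contact_force: [0.1, 0.7, -1.5]
gripper_width: 14.5
grasp_force: 59.3
```

Request:
servo_tool(rows=[[[10,0,0,0.8,0,0,0],[10,0,0,1.6,0,0,0],[10,0,0,1.6,0,0,0]]])

```text
clock: 11.98
position: [507.2, 250.2, 141.8]
ee_rot: [0.717, 0.697, 0.0, 0.0]
contact_force: [-1.0, -0.2, 0.6]
gripper_width: 15.2
grasp_force: 59.8
```

Request:
servo_tool(rows=[[[10,0,0,0.8,0,0,0],[10,0,0,1.2,0,0,0],[10,0,0,1.2,0,0,0]]])

```text
clock: 12.35
position: [507.2, 250.1, 140.9]
ee_rot: [0.717, 0.697, 0.0, 0.0]
contact_force: [-3.0, -1.6, 5.6]
gripper_width: 14.8
grasp_force: 60.4
```

Request:
servo_tool(rows=[[[10,0,0,0,0,0,0.08],[10,0,0,0,0,0,0.16],[10,0,0,0,0,0,0.24],[10,0,0,0,0,0,0.32],[10,0,0,0,0,0,0.4],[10,0,0,0,0,0,0.48],[10,0,0,0,0,0,0.56],[10,0,0,0,0,0,0.64],[10,0,0,0,0,0,0.7],[10,0,0,0,0,0,0.7]]])

```text
clock: 13.6
position: [508.1, 250.7, 141.1]
ee_rot: [0.913, 0.409, 0.002, -0.0]
contact_force: [0.1, 0.0, 4.3]
gripper_width: 15.0
grasp_force: 60.4
```

Run:
```python
from h import *
tool([507.2,250.2,139.4],-91.7); s=arm.read_state();print(s["contact_force"],s["wrist_torque"])
```

```text
clock 13.6 tcp [508.1 250.7 141.1] tool y deg -41.76 shift [-1.  -0.3  1.6] q6 1.6674220436124765
world turn deg -49.93957401085785 => tool z rad 0.8716099935328598
[0.13089963 0.00503102 4.34183472] [ 0.01121562 -0.1327711  -0.17777622]
```

Request:
servo_tool(rows=[[[10,-0.5,0,0.2,0,0,0.07],[10,-0.5,0,0.4,0,0,0.14],[10,-0.5,0,0.6,0,0,0.21],[10,-0.5,0,0.8,0,0,0.28],[10,-0.5,0,1.0,0,0,0.35],[10,-0.5,0,1.2,0,0,0.42],[10,-0.5,0,1.4,0,0,0.49],[10,-0.5,0,1.6,0,0,0.56]]])

```text
clock: 14.6
position: [508.3, 250.5, 140.3]
ee_rot: [0.99, 0.141, 0.002, -0.001]
contact_force: [0.6, 0.1, 6.3]
gripper_width: 14.9
grasp_force: 60.8
```

Run:
```python
from h import *
tool([507.2,250.2,139.4],-91.7); s=arm.read_state();print(s["contact_force"],s["wrist_torque"])
```

```text
clock 14.6 tcp [508.3 250.5 140.3] tool y deg -73.83 shift [-1.1  0.   0.9] q6 1.107105759135006
world turn deg -17.87309917227242 => tool z rad 0.3119444280916269
[0.60566116 0.13359175 6.29787052] [-0.11073301 -0.00146908  0.33579534]
```

Request:
servo_tool(rows=[[[10,-0.4,0,0.2,0,0,0.06],[10,-0.4,0,0.4,0,0,0.12],[10,-0.4,0,0.5,0,0,0.18],[10,-0.4,0,0.6,0,0,0.24],[10,-0.4,0,0.6,0,0,0.29],[10,-0.4,0,0.6,0,0,0.32],[10,-0.4,0,0.6,0,0,0.34],[10,-0.4,0,0.6,0,0,0.34]]])

```text
clock: 15.6
position: [507.8, 250.2, 139.5]
ee_rot: [1.0, -0.025, 0.002, -0.0]
contact_force: [-0.1, -1.0, 7.0]
gripper_width: 15.0
grasp_force: 66.8
```

Run:
```python
from h import *
tool([507.2,250.2,139.4],-91.7); s=arm.read_state();print(s["contact_force"],s["wrist_torque"])
im=arm.get_image("wrist")[:,:,::-1].copy(); cv2.imwrite("pics/wturn.png",im); p=arm.camera_params("wrist")
bar(im,p,(250,30,320,270),z=s["position"][2]+26.6)
```

```text
clock 15.6 tcp [507.8 250.2 139.5] tool y deg -92.86 shift [-0.6  0.   0.1] q6 0.7731868245742748
world turn deg 1.1604508816911334 => tool z rad -0.020253688693181462
[-0.11349204 -1.00404779  6.99486686] [-0.37280057 -0.05375249  1.56799078]
bar rect (137.84616088867188, 46.157230377197266) mid [545.2 249.6 166.1] len 48.7 yaw 179.13
```

View pics/wturn.png

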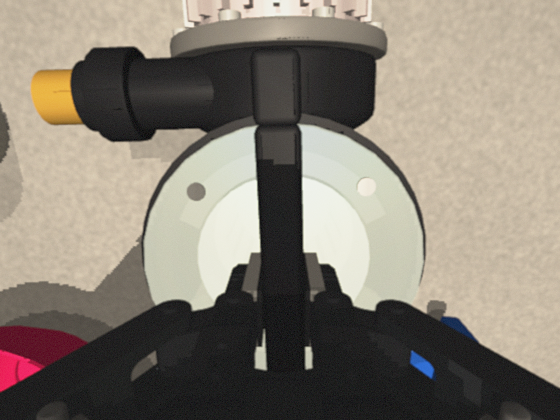

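The wrist view shows the lid on the pot with its bar along the pump's x, pointing up-image at (276,80) towards the motor. Wrist torque jumped to 1.6 N m, which means it is against the stop. I will release and check.

Request:
servo_tool(rows=[[[10,0,0,0,0,0,-0.015],[60,0,0,0,0,0,-0.015],[60,0,0,0,0,0,-0.015],[60,0,0,0,0,0,-0.015],[60,0,0,-20,0,0,-0.015],[60,0,0,-60,0,0,-0.015],[60,0,0,-120,0,0,-0.015],[60,0,0,-160,0,0,-0.015],[60,0,0,-160,0,0,-0.015],[60,0,0,-160,0,0,-0.015]]])

```text
clock: 16.9
position: [505.7, 249.4, 296.8]
ee_rot: [1.0, -0.022, -0.001, 0.0]
contact_force: [0.3, -0.0, -1.5]
gripper_width: 60.0
grasp_force: 0.0
```

Run:
```python
from h import *
tool([507.2,250.2,139.4],-91.7); s=arm.read_state();print(s["contact_force"],s["gripper_width"])
p=arm.camera_params("wrist"); im=arm.get_image("wrist")[:,:,::-1].copy(); cv2.imwrite("pics/wend.png",im)
# locked: foot 106, grip 150, bar top 166, disc top 134
print("disc",circ(im,p,(507,251),134,58,72,-1,8))
print("bar ends px",proj(p,(507+88,248.4,166)),proj(p,(507-88,253.6,166)))
```

```text
clock 16.9 tcp [505.7 249.4 296.8] tool y deg -92.53 shift [  1.7  -0.9 157.4] q6 0.7818960601864957
world turn deg 0.8266536468975403 => tool z rad -0.014427827911980686
[ 0.34923049 -0.00493335 -1.47214334] 59.98671038581676
disc (array([507.43, 250.89,  64.17]), 174, 168)
bar ends px [279.83041437  82.27068548] [283.3741196  296.16823088]
```

View pics/wend.png

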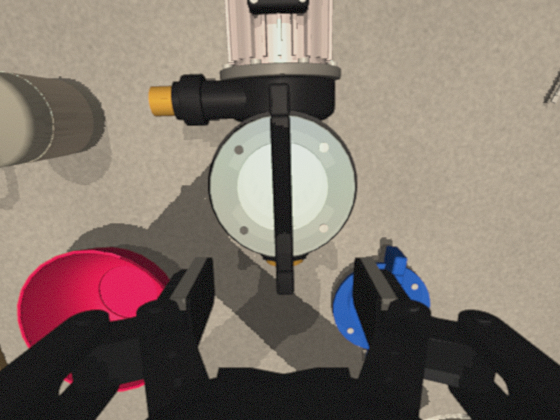

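The view shows the lid seated concentric with the pot and free of the gripper. The bar runs from (279,85) to (285,293), within about 1° of the pump's x axis. I backed off slightly before opening, so I will make one short regrip to press it firmly onto the stop.

Request:
servo_tool(rows=[[[60,1.5,-0.8,60,0,0,0],[60,1.5,-0.8,110,0,0,0],[60,1.5,-0.8,140,0,0,0],[60,1.5,-0.8,155,0,0,0],[60,1.5,-0.8,155,0,0,0],[10,1.5,-0.8,155,0,0,0],[10,1.5,-0.8,155,0,0,0],[10,1.5,-0.8,155,0,0,0],[10,1.5,-0.8,155,0,0,0],[10,1.5,-0.8,155,0,0,0.015]]])

```text
clock: 18.2
position: [508.3, 250.3, 144.3]
ee_rot: [1.0, -0.028, 0.001, 0.0]
contact_force: [-1.3, -2.3, 5.8]
gripper_width: 14.8
grasp_force: 64.2
```

Run:
```python
from h import *
tool([507.2,250.2,139.4],-91.7); s=arm.read_state();print(s["contact_force"],s["wrist_torque"],s["gripper_width"])
```

```text
clock 18.2 tcp [508.3 250.3 144.3] tool y deg -93.19 shift [-1.2  0.1  4.9] q6 0.7698892793706975
world turn deg 1.4866747101446407 => tool z rad -0.025947368598156325
[-1.29369135 -2.32378286  5.75339762] [-0.55723022  0.34041578  1.12725785] 14.776220544657352
```

Request:
servo_tool(rows=[[[60,0,0,0,0,0,0],[60,0,0,0,0,0,0],[60,0,0,0,0,0,0],[60,0,0,-20,0,0,0],[60,0,0,-60,0,0,0],[60,0,0,-120,0,0,0],[60,0,0,-155,0,0,0],[60,0,0,-155,0,0,0],[60,0,0,-155,0,0,0],[60,0,0,-155,0,0,0]]])

```text
clock: 19.45
position: [507.3, 250.0, 296.1]
ee_rot: [1.0, -0.029, -0.001, 0.001]
contact_force: [0.2, 0.2, 0.7]
gripper_width: 59.9
grasp_force: 0.0
```

Run:
```python
from h import *
s=arm.read_state();print(s["clock"],s["contact_force"],s["gripper_width"])
for n in("wrist","top"):
    im=arm.get_image(n)[:,:,::-1].copy(); cv2.imwrite(f"pics/{n}F.png",im)
p=arm.camera_params("wrist"); im=cv2.imread("pics/wristF.png"); g=cv2.cvtColor(im,cv2.COLOR_BGR2GRAY)
X=[]
for v in range(130,245,5):
    u=np.nonzero(g[v,262:305]<70)[0]+262
    X.append(ray(p,(u.mean(),v),166)[:2])
X=np.array(X); k=np.polyfit(X[:,0],X[:,1],1); print("bar yaw",np.degrees(np.arctan(k[0])),"y at pot",np.polyval(k,507))
a=cv2.imread("pics/top0.png");b=cv2.imread("pics/topF.png"); d=cv2.absdiff(a,b).max(2)
m=cv2.morphologyEx((d>45).astype(np.uint8),cv2.MORPH_OPEN,np.ones((4,4))); n,l,st,c=cv2.connectedComponentsWithStats(m); print(st[1:])
```

```text
19.45 [0.20656656 0.20925411 0.65692805] 59.880374537718126
bar yaw -0.7081648874900992 y at pot 251.05836443255538
[[ 114  175   32   13  237]
 [ 142  190    6    6   34]
 [ 185  198   16   35  191]
 [  91  200   31   32  607]
 [ 134  203    5    4   20]
 [ 123  204    5    4   20]
 [ 140  208   17   13  155]
 [ 176  211   11   24  153]
 [ 285  212    6   13   57]
 [ 159  218   10   13   87]
 [  46  227   90  102 3703]
 [ 137  226  115  175 5229]
 [ 272  228    9   18  125]
 [ 167  232    6    5   26]
 [ 286  232   10   19  134]
 [ 184  234    4    4   16]
 [ 276  247    8   19   88]
 [ 128  258    6    6   28]
 [  56  308  138   88 5340]
 [ 133  328    4    5   20]
 [   0  331   55   41 1340]
 [ 133  334    7    7   36]
 [ 249  348   18   18  191]
 [  44  353    4    5   20]
 [ 284  359   15   29  212]
 [ 249  368   19   11  138]
 [ 174  373   72   47 2061]
 [ 283  378    6    8   39]
 [ 163  395    5    5   23]]
```

The bar held at -0.7° under 1.1 N m, so it is on the stop. The gripper is clear, so I am handing in.

```bash
python3 -c "
from bench import arm
print(arm.job_done())"
```

```text
the job is handed in; nothing more can be done
None
```

The lid is on the pot, turned a quarter turn clockwise to its stop and released, and the job is handed in at about 19.5 s; I saw no bystander shift, but the arm and its shadows cluttered that check.

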